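# Check the depth of a blind bore and tally the result

### The arm

A 6-joint arm with a two-finger parallel gripper is mounted at the origin on the work surface. World frame = base frame: x ahead of the robot, y to its left, z up, the work surface at z = 0. Lengths are in m, angles in rad, forces in N, time in s.
With the tool pointing down it reaches from about 0.35 to 1 m from the base axis. Payload 7.1 kg.
Tool frame: the origin (TCP) lies on the centre line of the jaws, within the pads' length; the fingertips stand 11 mm ahead of it and the grasp point (between the pads) lies 8 mm behind it (bot.tcp_to_tips is the distance from the TCP to the fingertips, in m); z points along the fingers, x is the direction in which the jaws open and shut, and the axes are right-handed (so a half turn about z gives the same grasp; the last joint's range is limited). The gripper opens to 85 mm and grips with 20 to 120 N. Pads are 22 mm wide; open, the fingers measure 114 mm over their backs; the gripper's body (76 mm by 85 mm) begins 54 mm behind the grasp point. The pads swing forward as they close: fully open they stand 13 mm farther back than shut.
Start: joints at [1.086, 0.423, 1.63, -0, 1.089, -0.019], TCP at [0.281, 0.558, 0.242] pointing down, gripper open.
Joint ranges: [-3, 3], [-0.9, 2.11], [0.09, 2.58], [-1.31, 4.45], [0.11, 2.69], [-2.54, 2.54]. Speed limits (rad/s): [2.39, 2.39, 3.01, 3.14, 3.14, 3.14].

### API

Orientations are given as a 3x3 rotation matrix whose columns are the frame's x, y, z axes.
In Python, from rig import bot, cams, job_done gives the robot as it stands.
- The arm moves only by the tool step_arm, never from a script. Its argument "steps" is a list that holds one entry, the list of rows, each a list of 7 numbers: the finger opening in cm, from 0 to 8.54, then the shift along the tool's x, y, z in cm, then the turn, a rotation vector about the tool's x, y, z in rad. In form: [[[fingers, x, y, z, ax, ay, az], ...]]. A call has exactly 5 rows; each row is the pose to reach, as a shift and turn from the pose commanded when the call began, along the tool's axes at that moment; what a row does not reach only later rows make up. A row lasts 1/8 s, in which the tool goes at most 62.5 mm and 10.7 degrees, less where a joint would pass 70% of its speed; a pose out of reach is approached as far as the arm can. A call with a gripper value outside its range is refused whole. The fingers move at their own pace and stop on an object; "force" is the grip in N (left out, the last holds). Time passes only in rows, so rows that repeat a pose let the fingers close, or fill a call up. It gives the time, the measured TCP pose, the force and the opening at its end, in the units of the state.
- bot.get_obs(): the state, without advancing time (a new reading comes with each control period).
- cams.camera(name): name is "side" or "top"; returns a dict with "frame" (384x512x3 uint8, blue, green, red), "depth" (384x512 float32, m along the optical axis (not along the pixel's ray), 0 where there is no reading), "K" (3x3 intrinsics, pixels), "R" (3x3) and "t" (3): a world point X has camera coordinates R X + t. Camera axes: x right, y down, z forward; pixel columns grow to the right and rows downward; lengths in m; the calibration is good to about 2 mm. A picture is of the moment at which its call begins.
- job_done(): hands the job in, once; it reports no verdict.
Trained networks look in a picture, given as the dict that the camera call returned (one of the last four; its "shot" number tells which), for a name from the list of things; names that differ only in an ending like _2 or _b are one class to them, and where a whole thing is asked for, a point or a joint stands for the part that bears it (a point fixed in the world has none). Each returns a list of dicts, best first, with "conf" (0 to 1); they miss things now and then, are a little off and sometimes report something else, mostly with a low value. They report only what shows in the picture. A call takes as long as a camera call. They do not tell look-alikes from the thing itself.
- cams.recognise(picture, query): "xyz" ([x, y, z] in m, in world coordinates, good to about 4 mm: the middle of the surface that is visible of it).
The state is a dict: "t": time; "qpos": joint angles; "joint_velocities": joint speeds; "joint_torque": joint torques, N m; "ee_pos": TCP position; "tcp_rot": TCP orientation; "ft_force": force on the tool from outside, world axes, zero at the start; "ft_torque": the same for the moment, N m; "grip_width": opening from 0.0 (shut) to 1.0 (fully open).
Only numpy, scipy, OpenCV 4.12 (cv2) and the standard library are available. Lean on these libraries where they do the work, as an engineer would, in place of code of your own. Each camera call takes 0.05 s, during which the arm holds its last target. There are 200 camera calls.

### The job

Take the depth rod from its stand and lower it gently, without dropping it, down the slanting blind bore of the clamped housing until it bottoms, then let go and leave it there. See how far it went in: if the black limit ring on its shaft has gone into the bore, press the plunger with the broad mushroom head of the one tally counter fully down to its stop and release it; if the ring still shows above the bore, do the same with the slim plunger of the other counter. Never press the wrong plunger, nor either one before the rod is seated, and do not disturb the other things on the bench.

Things in the scene. Friction and masses are not known exactly. Their poses are not given: they have to be found in the camera images.
- rod: Depth rod, loose, 151 mm long, 0.13 kg: steel shaft 12 mm in diameter, 115 mm long, with a chamfered foot, and a round grey grip 24 mm in diameter, 36 mm long. Origin: centre of the foot (the end that enters the bore); z runs up the shaft (shaft z 0 to 115 mm, grip 115 to 151 mm). It starts upright in the stand, grip on top, the lowest 50 mm in the hole. Its turn about z means nothing.
- limit_ring (a point): On the rod's axis, at the middle of the black limit ring around its shaft: 3 mm wide, 77 mm from the foot. In a shallow bore the bottomed rod leaves it 8 to 15 mm above the mouth; in a deep bore it is sunk 7 to 15 mm below the mouth, out of sight.
- stand: Grey stand for the depth rod, fixed: block 70 x 70 x 60 mm on a base plate 90 x 90 x 5 mm, with an upright hole of 14 mm diameter, 50 mm deep, in its middle. Origin: centre of the underside; z up.
- housing: Aluminium housing with the bore, fixed: block 76 x 76 mm, 125 mm long, held between the two cheeks of a grey clamping fixture, leaning 30 degrees, roughly towards the robot. Origin: centre of the bore's mouth in the middle of the slanting upper face, 140 mm above the bench; z points out of the bore along its axis, y is level. Four screw heads 3 mm high lie near the face's corners.
- bore_mouth (a point): Centre of the bore's mouth (axes as housing). Bore 13.5 mm in diameter, 2.5 mm chamfer. Its depth is not known beforehand: shallow, 62 to 70 mm (45 to 53 mm of the bottomed rod's shaft then stand out below its grip), or deep, 84 to 92 mm (23 to 31 mm stand out); dividing value 77 mm deep. A rod let go in it slides to the bottom by its weight and stays there.
- counter_broad: Tally counter with the broad plunger, fixed: steel case 60 x 50 x 45 mm on a plate 80 x 70 x 4 mm, with a row of white number wheels on its front. Its plunger stands up from the middle of the top and has a domed mushroom head 36 mm in diameter. Origin: centre of the underside; z up. Press this one for a deep bore. The two counters may have changed places.
- counter_slim: Tally counter with the slim plunger, fixed: the same case, but the plunger is a plain cylinder 16 mm in diameter, 20 mm tall. Origin: centre of the underside; z up. Press this one for a shallow bore. The two counters may have changed places.
- plunger_broad_top (a point): Centre of the top of the broad mushroom plunger, 77 mm above the bench when up; moves with the plunger. It is pressed straight down.
- plunger_slim_top (a point): Centre line of the slim plunger, at 77 mm above the bench when up, which is the height of its flat top; moves with the plunger. It is pressed straight down.
- plunger_broad (a joint): Travel of the broad plunger in m: 0 up, 0.012 fully down at its stop. Spring: 3 N to start, 8 N at the stop; it springs back by itself.
- plunger_slim (a joint): Travel of the slim plunger in m: 0 up, 0.012 fully down at its stop. Spring: 3 N to start, 8 N at the stop; it springs back by itself.
- can: Bystander: blue can with a white cap, 62 mm in diameter, 160 mm tall, loose, standing. Origin: centre of its underside.
- filter: Bystander: white oil filter, 76 mm in diameter, 85 mm tall, loose, standing. Origin: centre of its underside.
- wrench: Bystander: wrench 180 mm long, lying on the bench, loose. Origin near its middle, x along its length.
- socket: Bystander: steel socket, 26 mm in diameter, 32 mm tall, loose, standing. Origin: centre of its underside.
- screwdriver: Bystander: screwdriver 200 mm long with a black handle, lying on the bench, loose. Origin near its middle, x along its length.
Not all that is in view belongs to the job. There is more than one size of the part that bears housing; the job needs the middle-sized.

How it is judged:
On the way, in this order (a step that is already met when the one before it is completed fails the run):
1. the depth rod is down in the bore, foot first, let go and at rest (x of rod in the frame of housing between -0.004 and 0.004 m and y of rod in the frame of housing between -0.004 and 0.004 m and z of rod in the frame of housing below -0.058 m and angle between the z axis of rod and the z axis of housing, either way round below 0.06 rad and linear speed of rod below 0.01 m/s and contact force between the fingers and rod below 0.05 N), for 0.3 s.
2. with the rod resting in the bore, the plunger that matches the reading is pressed to its stop (at least 10.5 of 12 mm): broad if the foot is more than 77 mm deep, slim if less (((x of rod in the frame of housing between -0.004 and 0.004 m and y of rod in the frame of housing between -0.004 and 0.004 m and z of rod in the frame of housing below -0.077 m and value of joint plunger_broad above 0.0105 m) or (x of rod in the frame of housing between -0.004 and 0.004 m and y of rod in the frame of housing between -0.004 and 0.004 m and z of rod in the frame of housing between -0.077 and -0.058 m and value of joint plunger_slim above 0.0105 m))), for 0.05 s.
At the end, for the whole second after the job is handed in: The rod rests released in the bore, its foot at least 58 mm deep, within 4 mm of the bore's axis and within 0.06 rad of its direction; the matching plunger has been pressed to its stop, and both plungers are up again (within 2 mm) (all of step 1 and value of joint each of plunger_broad, plunger_slim below 0.002 m); the robot touches nothing.
It fails at once if the broad plunger is pressed (over 5 mm) unless the rod is in the bore with its foot more than 77 mm deep (value of joint plunger_broad above 0.005 m and not (x of rod in the frame of housing between -0.004 and 0.004 m and y of rod in the frame of housing between -0.004 and 0.004 m and z of rod in the frame of housing below -0.077 m)).
It fails at once if the slim plunger is pressed (over 5 mm) unless the rod is in the bore with its foot 58 to 77 mm deep (value of joint plunger_slim above 0.005 m and not (x of rod in the frame of housing between -0.004 and 0.004 m and y of rod in the frame of housing between -0.004 and 0.004 m and z of rod in the frame of housing between -0.077 and -0.058 m)).
It fails at once if the rod is dropped down the bore (faster than 0.45 m/s inside it) (x of rod in the frame of housing between -0.004 and 0.004 m and y of rod in the frame of housing between -0.004 and 0.004 m and z of rod in the frame of housing below -0.005 m and linear speed of rod above 0.45 m/s).
It fails at once if a bystander is moved by more than 30 mm (distance of any of can, filter, wrench, socket, screwdriver from where it was at the start of the episode above 0.03 m).
It also fails if it takes over 51 s, if anything falls off the work surface, if the arm or the gripper's body presses on something with over 40 N, if the wrist force passes 120 N, or if a joint passes its speed limit or range.

## Working session

There is one attempt and no reset: what is moved stays moved. The work goes in short steps, Python scripts to look and compute and a tool call to move; the robot and the scene stay as the last step left them, time stands still between calls to the robot, and variables do not carry over. Pictures are saved under pics/ and viewed, about 8 in all and at most 12, crops included, and the job is handed in when it is done.

Besides the shell and the picture viewer there is one more tool, called after "Request:" as name(argument=value, ...), one argument or row to a line, values as JSON. step_arm: Moves the arm, as the interface text tells. Its arguments: {"type":"object","properties":{"steps":{"type":"array","items":{"type":"array","items":{"type":"array","items":{"type":"number"}}}},"force":{"type":"number"}},"required":["steps"]}

```bash
mkdir -p pics; ls; cat > h.py <<'E'
from rig import bot, cams, job_done
import numpy as np, cv2
def pt(c,u,v,r=2):
    d=c["depth"][int(v)-r:int(v)+r+1,int(u)-r:int(u)+r+1]; d=np.median(d[d>0])
    return c["R"].T@(d*np.linalg.inv(c["K"])@[u,v,1]-c["t"])
def proj(c,X):
    p=c["K"]@(c["R"]@np.array(X)+c["t"]); return p[:2]/p[2]
def cloud(c):
    v,u=np.mgrid[0:384,0:512]; d=c["depth"]
    P=(np.stack([u,v,np.ones_like(u)],-1)@np.linalg.inv(c["K"]).T)*d[...,None]
    W=(P-c["t"])@c["R"]; W[d<=0]=np.nan; return W
E
python3 - <<'E'
from h import *
a=cams.camera("side");b=cams.camera("top")
np.savez("s0.npz",**{k:a[k] for k in("frame","depth","K","R","t")});np.savez("t0.npz",**{k:b[k] for k in("frame","depth","K","R","t")})
cv2.imwrite("pics/s0.png",cv2.resize(a["frame"],(800,600)));cv2.imwrite("pics/t0.png",cv2.resize(b["frame"],(800,600)))
for c,n in((a,"side"),(b,"top")):
    print(n,"cam at",(-c["R"].T@c["t"]).round(3))
    for q in["rod","stand","housing","bore_mouth","counter_broad","counter_slim","plunger_broad_top","plunger_slim_top"]:
        print(q,[(np.round(r["xyz"],3).tolist(),round(r["conf"],2),proj(c,r["xyz"]).astype(int).tolist()) for r in cams.recognise(c,q)][:4])
print(bot.get_obs())
E
```

```text
pics
side cam at [ 0.131 -0.821  1.145]
rod [([0.492, 0.258, 0.133], 0.44, [211, 106]), ([0.552, -0.037, 0.129], 0.35, [271, 167])]
stand [([0.48, 0.246, 0.043], 0.88, [211, 131])]
housing [([0.17, -0.317, 0.186], 0.79, [169, 296]), ([0.35, -0.086, 0.086], 0.63, [210, 214]), ([0.544, -0.041, 0.129], 0.62, [269, 169])]
bore_mouth [([0.359, -0.082, 0.092], 0.75, [213, 211]), ([0.163, -0.321, 0.181], 0.66, [167, 300]), ([0.546, -0.038, 0.128], 0.64, [270, 168])]
counter_broad [([0.608, -0.3, 0.036], 0.88, [334, 252]), ([0.615, -0.293, 0.077], 0.72, [337, 241])]
counter_slim [([0.415, -0.235, 0.036], 0.7, [257, 260])]
plunger_broad_top [([0.62, -0.294, 0.074], 0.49, [339, 241]), ([0.549, -0.039, 0.133], 0.33, [271, 166])]
plunger_slim_top [([0.494, 0.261, 0.137], 0.61, [211, 104])]
top cam at [ 0.435 -0.075  1.033]
rod [([0.49, 0.262, 0.158], 0.6, [114, 178])]
stand [([0.49, 0.248, 0.06], 0.58, [134, 181])]
housing [([0.545, -0.019, 0.132], 0.74, [234, 156]), ([0.369, -0.078, 0.091], 0.61, [258, 228]), ([0.191, -0.3, 0.179], 0.57, [356, 310])]
bore_mouth [([0.186, -0.295, 0.186], 0.87, [
[... 494 characters left out ...]
9e+00, -1.89978749e-02]), 'joint_velocities': array([ 5.34353381e-04,  8.92610121e-04,  1.23655709e-03, -7.01162582e-04,
        3.46679610e-04, -9.59927105e-05]), 'joint_torque': array([ 2.00725053e-04, -5.57317615e+01, -2.82145357e+01, -8.63006221e-06,
        6.62386883e-04, -8.41371900e-06]), 'ee_pos': array([0.2806781 , 0.55842219, 0.2423424 ]), 'tcp_rot': array([[ 4.49125137e-01,  8.93468864e-01,  2.06125605e-05],
       [ 8.93468864e-01, -4.49125137e-01,  2.90813411e-05],
       [ 3.52408918e-05,  5.35551969e-06, -9.99999999e-01]]), 'ft_force': array([ 0.71603797,  0.49022559, -0.02177103]), 'ft_torque': array([-0.00757099, -0.05999937,  0.01142057]), 'grip_width': 0.9986660162951471}
```

View pics/s0.png

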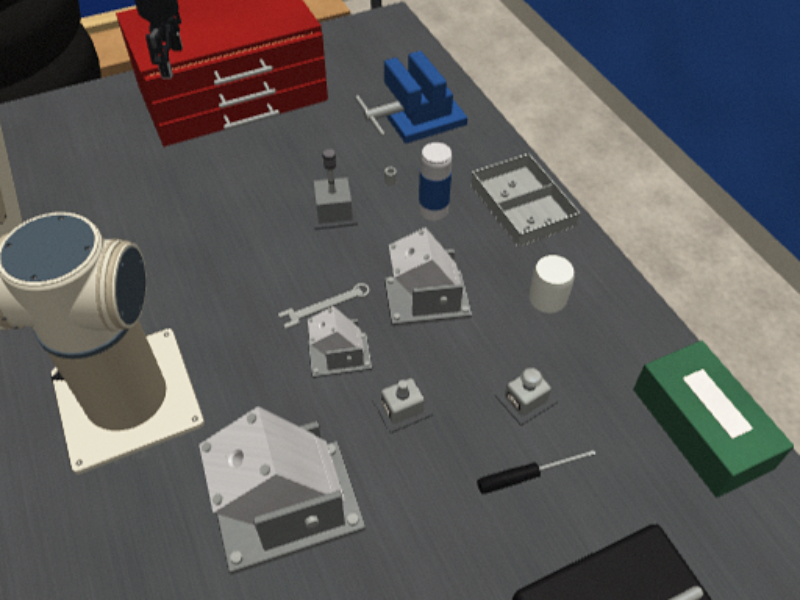

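View pics/t0.png

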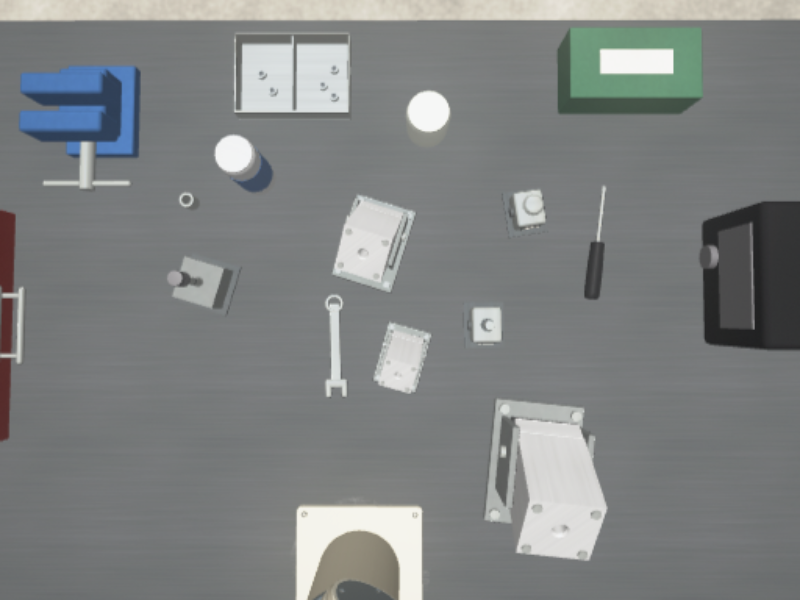

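Side and top views: three housings, at top-view pixels (of 800x600) (363,253), (398,374) and (560,530). They have mouth heights of about 0.13, 0.09 and 0.18 m, so the middle-sized one is (363,253). The rod is in its stand at (180,278). The broad counter is at (528,208) and the slim one at (487,325). Next I'll measure and check the choice in a crop.

```bash
python3 - <<'E'
from h import *
t=dict(np.load("t0.npz"));s=dict(np.load("s0.npz"))
for n,c in(("t",t),("s",s)):
    W=cloud(c)
    # grip top
    m=(np.hypot(W[...,0]-.485,W[...,1]-.255)<.06)&(W[...,2]>.11)
    P=W[m]; z=P[:,2].max(); tp=P[P[:,2]>np.percentile(P[:,2],90)-.006]
    print(n,"rod",P.mean(0).round(4),"top",np.median(tp,0).round(4),len(tp),"zmax",z)
    m=(np.hypot(W[...,0]-.485,W[...,1]-.25)<.07)&(abs(W[...,2]-.062)<.007); P=W[m]
    (r)=cv2.minAreaRect(P[:,:2].astype(np.float32)); print(" stand top",r,np.median(P[:,2]))
    # housing face
    m=(np.hypot(W[...,0]-.546,W[...,1]+.03)<.05)&(W[...,2]>.09); P=W[m]; idx=np.argwhere(m)
    ang=None; best=0
    rng=np.random.default_rng(0)
    for i in range(800):
        q=P[rng.choice(len(P),3,False)]; k=np.cross(q[1]-q[0],q[2]-q[0]); k/=np.linalg.norm(k)+1e-12; k*=np.sign(k[2])
        if abs(np.degrees(np.arccos(k[2]))-30)>6: continue
        w=abs((P-q[0])@k)<.002
        if w.sum()>best: best=w.sum(); bw=w
    Q=P[bw]; c0=Q.mean(0); k=np.linalg.svd(Q-c0)[2][2]; k*=np.sign(k[2])
    y=np.cross([0,0,1],k); y/=np.linalg.norm(y); x=np.cross(y,k)
    ab=np.c_[(Q-c0)@x,(Q-c0)@y]
    r=cv2.minAreaRect(ab.astype(np.float32)); cc=c0+x*r[0][0]+y*r[0][1]
    print(" face n",k.round(3),"tilt",np.degrees(np.arccos(k[2])).round(2),"az",np.degrees(np.arctan2(k[1],k[0])).round(1),best,r,"centre",cc.round(4),"proj",proj(c,cc).round(1))
    # counters
    for nm,xy in(("broad",(.617,-.29)),("slim",(.42,-.22))):
        m=(np.hypot(W[...,0]-xy[0],W[...,1]-xy[1])<.045)
        A=W[m&(W[...,2]>.060)]; B=W[m&(abs(W[...,2]-.047)<.006)]
        print(" ",nm,"plunger",np.median(A,0).round(4),A[:,2].max().round(4),"case",cv2.minAreaRect(B[:,:2].astype(np.float32)))
    u,v=proj(c,cc).astype(int)
    cr=c["frame"][v-40:v+40,u-50:u+50]; cv2.imwrite(f"pics/crop_{n}.png",cv2.resize(cr,None,fx=5,fy=5,interpolation=cv2.INTER_CUBIC)); print(" crop origin",u-50,v-40)
a=cv2.imread("pics/crop_t.png");b=cv2.imread("pics/crop_s.png");cv2.imwrite("pics/crop.png",cv2.resize(np.hstack([a,b]),(800,320)))
E
```

```text
t rod [0.4907 0.2643 0.1531] top [0.4911 0.267  0.16  ] 81 zmax 0.16435283826560967
 stand top ((0.49115240573883057, 0.267614483833313), (0.07120635360479355, 0.0695607140660286), 73.41781616210938) 0.05906267814925719
 face n [-0.48   0.155  0.864] tilt 30.26 az 162.1 616 ((0.0036285333335399628, -0.0025249123573303223), (0.07343994826078415, 0.07561825960874557), 0.8335903882980347) centre [ 0.5324 -0.0139  0.1401] proj [232.  161.5]
  broad plunger [ 0.6189 -0.29    0.0749] 0.0804 case ((0.6196451187133789, -0.29056277871131897), (0.05972576513886452, 0.04828749969601631), 7.867488861083984)
  slim plunger [ 0.4207 -0.2173  0.0759] 0.08 case ((0.4201134145259857, -0.21678459644317627), (0.0479431189596653, 0.058321379125118256), 89.8895263671875)
 crop origin 181 121
s rod [0.4911 0.26   0.1467] top [0.4924 0.262  0.1596] 39 zmax 0.16284203613160192
 stand top ((0.4926130771636963, 0.2649008333683014), (0.07609573006629944, 0.06978205591440201), 73.848876953125) 0.05906202657105605
 face n [-0.495  0.149  0.856] tilt 31.12 az 163.2 313 ((0.0030301474034786224, -0.000988449901342392), (0.07571454346179962, 0.07931520789861679), 1.8241890668869019) centre [ 0.5325 -0.017   0.14  ] proj [262.3 161.8]
  broad plunger [ 0.6198 -0.2961  0.0755] 0.0824 case ((0.6210945844650269, -0.2941097617149353), (0.05906887352466583, 0.05081621930003166), 12.595427513122559)
  slim plunger [ 0.4215 -0.2226  0.074 ] 0.0821 case ((0.4221194386482239, -0.22099590301513672), (0.05251483991742134, 0.059145815670490265), 89.82463836669922)
 crop origin 212 121
```

View pics/crop.png

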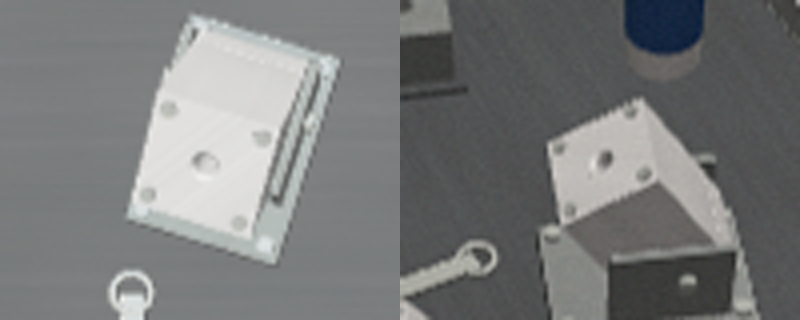

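Crop: the chosen housing shows one clean bore in the middle of a face about 75 mm wide. Its centre is at z = 0.140 and its tilt about 30.5°, which matches the middle-sized one. Next I plan the move above the rod.

```bash
cat >> h.py <<'E'
from scipy.spatial.transform import Rotation as Ro
def vert(az):
    c,s=np.cos(az),np.sin(az); return np.array([[c,s,0],[s,-c,0],[0,0,-1.]])
AZ=np.radians(162.6-180)
NB=np.array([np.cos(AZ+np.pi)*.5,np.sin(AZ+np.pi)*.5,np.cos(np.pi/6)])
def tilt(az=AZ,th=np.pi/6): return vert(az)@Ro.from_rotvec([0,th,0]).as_matrix()
def rel(p,R,o=None):
    o=o or bot.get_obs(); R0=o["tcp_rot"]; d=R0.T@(np.array(p)-o["ee_pos"])*100
    print("rel",d.round(2).tolist(),Ro.from_matrix(R0.T@R).as_rotvec().round(3).tolist())
E
python3 - <<'E'
from h import *
rel([.4918,.2662,.205],vert(AZ))
E
```

```text
rel [-16.63, 31.99, 3.73] [-0.0, -0.0, 1.409]
```

Request:
step_arm(
  steps=[
    [[8.5,-3.3,6.4,0,0,0,0.18],[8.5,-6.6,12.8,0,0,0,0.36],[8.5,-10,19.2,0.5,0,0,0.54],[8.5,-13.3,25.6,1,0,0,0.72],[8.5,-16.63,31.99,2,0,0,0.9]],
  ],
  force=40,
)

```text
t: 1.52
ee_pos: [0.4645, 0.3041, 0.2282]
tcp_rot: [[0.98, 0.198, 0.001], [0.198, -0.98, 0.001], [0.001, -0.0, -1.0]]
ft_force: [1.1, 0.6, 0.5]
grip_width: 0.997
```

```bash
python3 - <<'E'
from h import *
o=bot.get_obs(); print(o["ee_pos"],o["qpos"].round(3))
rel([.4918,.2662,.190],vert(AZ))
E
```

```text
[0.46454372 0.30411548 0.22816712] [0.558 0.338 1.798 0.    1.004 0.359]
rel [1.92, 4.26, 3.82] [-0.001, -0.001, 0.503]
```

Request:
step_arm(
  steps=[
    [[8.5,1.0,2.1,0.5,0,0,0.17],[8.5,1.9,4.2,1,0,0,0.34],[8.5,1.9,4.2,1.5,0,0,0.5],[8.5,1.9,4.2,1.5,0,0,0.5],[8.5,1.9,4.2,1.5,0,0,0.5]],
  ],
)

```text
t: 2.15
ee_pos: [0.4904, 0.2686, 0.213]
tcp_rot: [[0.958, -0.287, 0.0], [-0.287, -0.958, 0.0], [0.0, -0.0, -1.0]]
ft_force: [0.2, 0.7, -0.3]
grip_width: 0.993
```

```bash
python3 - <<'E'
from h import *
rel([.4918,.2662,.137],vert(AZ))
E
```

```text
rel [0.2, 0.19, 7.6] [-0.0, -0.0, 0.012]
```

Request:
step_arm(
  steps=[
    [[8.5,0.2,0.2,3,0,0,0.012],[8.5,0.2,0.2,6,0,0,0.012],[8.5,0.2,0.2,7.6,0,0,0.012],[8.5,0.2,0.2,7.6,0,0,0.012],[4,0.2,0.2,7.6,0,0,0.012]],
  ],
)

```text
t: 2.78
ee_pos: [0.4924, 0.2663, 0.1377]
tcp_rot: [[0.953, -0.302, 0.001], [-0.302, -0.953, 0.001], [0.001, -0.001, -1.0]]
ft_force: [0.7, -0.1, -0.1]
grip_width: 0.812
```

Request:
step_arm(
  steps=[
    [[2,0,0,0,0,0,0],[2,0,0,0,0,0,0],[2,0,0,0,0,0,0],[2,0,0,0,0,0,0],[2,0,0,0,0,0,0]],
  ],
)

```text
t: 3.4
ee_pos: [0.4923, 0.2661, 0.1375]
tcp_rot: [[0.953, -0.302, 0.001], [-0.302, -0.953, 0.001], [0.001, -0.001, -1.0]]
ft_force: [-0.4, 0.0, 6.7]
grip_width: 0.273
```

```bash
python3 - <<'E'
from h import *
o=bot.get_obs();print(o["t"],o["ee_pos"],o["ft_force"],o["ft_torque"],o["grip_width"]*8.54)
rel(o["ee_pos"]+[0,0,.08],vert(AZ))
E
```

```text
3.4 [0.49229899 0.26609984 0.13749952] [-0.43655888  0.0490245   6.69642102] [-0.09383653  0.12578956 -0.02672457] 2.328270806429773
rel [0.01, -0.01, -8.0] [-0.001, -0.001, -0.003]
```

Request:
step_arm(
  steps=[
    [[1,0,0,-1,0,0,0],[1,0,0,-3,0,0,0],[1,0,0,-6,0,0,0],[1,0,0,-10,0,0,0],[1,0,0,-14,0,0,0]],
  ],
)

```text
t: 4.03
ee_pos: [0.4913, 0.2656, 0.2781]
tcp_rot: [[0.953, -0.302, -0.001], [-0.302, -0.953, -0.0], [-0.001, 0.001, -1.0]]
ft_force: [-0.3, -0.1, -0.6]
grip_width: 0.265
```

```bash
python3 - <<'E'
from h import *
o=bot.get_obs();print(o["t"],o["ee_pos"],o["ft_force"],o["grip_width"]*8.54,NB)
M=np.array([.5325,-.0155,.140])
# TCP is 127.5mm above foot along rod
rel(M+NB*(.06+.1275),tilt())
E
```

```text
4.025 [0.49130593 0.26560194 0.27805683] [-0.3453576  -0.14760251 -0.64376614] 2.2621875768888344 [-0.47712016  0.1495204   0.8660254 ]
rel [3.05, 25.58, -2.42] [0.002, 0.524, -0.003]
```

Request:
step_arm(
  steps=[
    [[1,0.5,3,-5,0,0,0],[1,1,9,-5,0,0.13,0],[1,1.7,15,-5,0,0.26,0],[1,2.4,20.5,-4,0,0.39,0],[1,3.05,25.6,-2.4,0,0.524,0]],
  ],
)

```text
t: 4.65
ee_pos: [0.4429, 0.0113, 0.3017]
tcp_rot: [[0.823, -0.302, 0.482], [-0.26, -0.953, -0.152], [0.505, -0.001, -0.863]]
ft_force: [1.7, -2.2, -0.4]
grip_width: 0.268
```

Request:
step_arm(
  steps=[
    [[1,0,0,0,0,0,0],[1,0,0,0,0,0,0],[1,0,0,0,0,0,0],[1,0,0,0,0,0,0],[1,0,0,0,0,0,0]],
  ],
)

```text
t: 5.28
ee_pos: [0.444, 0.0131, 0.301]
tcp_rot: [[0.826, -0.301, 0.477], [-0.261, -0.953, -0.151], [0.5, -0.0, -0.866]]
ft_force: [0.7, 0.3, -0.6]
grip_width: 0.268
```

```bash
python3 - <<'E'
from h import *
o=bot.get_obs();print(o["t"],o["ee_pos"],o["tcp_rot"].round(3).tolist(),o["ft_force"],o["grip_width"]*8.54)
M=np.array([.5325,-.0155,.140])
rel(M+NB*(.06+.1275),tilt(),o)
f=o["ee_pos"]+.1275*o["tcp_rot"][:,2]; print("foot pred",f)
ims=[]
for n in("side","top"):
    c=cams.camera(n); np.savez(n[0]+"1.npz",**{k:c[k] for k in("frame","depth","K","R","t")})
    m=proj(c,M); q=proj(c,f); print(n,"mouth px",m,"foot px",q)
    u,v=((m+q)/2).astype(int); u0,v0=u-40,v-45
    ims.append(cv2.resize(c["frame"][v0:v0+90,u0:u0+80],None,fx=5,fy=5,interpolation=cv2.INTER_CUBIC)); print("crop",u0,v0)
cv2.imwrite("pics/c1.png",np.hstack(ims))
E
```

```text
5.275 [0.44400016 0.01310245 0.30100302] [[0.826, -0.301, 0.477], [-0.261, -0.953, -0.151], [0.5, -0.0, -0.866]] [ 0.68782859  0.27644717 -0.57503437] 2.2911429548904954
rel [0.0, 0.08, -0.16] [0.001, -0.0, -0.002]
foot pred [ 0.50483496 -0.006121    0.19061354]
side mouth px [262.02092514 161.45101641] foot px [251.37520098 149.59616919]
crop 216 110
top mouth px [232.66433498 161.51618645] foot px [226.98785745 171.25823425]
crop 189 121
```

View pics/c1.png

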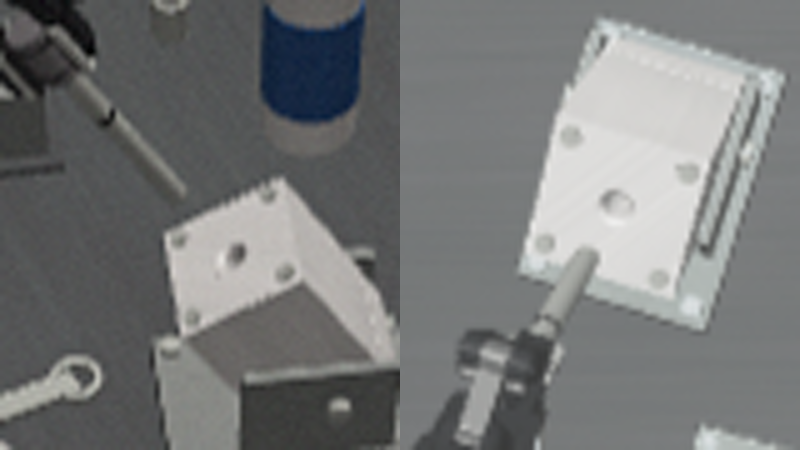

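Request:
step_arm(
  steps=[
    [[1,0,0.08,1.2,0,0,0],[1,0,0.08,2.4,0,0,0],[1,0,0.08,3.6,0,0,0],[1,0,0.08,4.6,0,0,0],[1,0,0.08,4.6,0,0,0]],
  ],
)

```text
t: 6.0
ee_pos: [0.4651, 0.0047, 0.2599]
tcp_rot: [[0.826, -0.303, 0.475], [-0.262, -0.953, -0.152], [0.499, 0.001, -0.867]]
ft_force: [-0.9, -0.7, -1.8]
grip_width: 0.267
```

```bash
python3 - <<'E'
from h import *
o=bot.get_obs();print(o["t"],o["ee_pos"],o["ft_force"])
M=np.array([.5325,-.0155,.140])
rel(M+NB*(.012+.1275),tilt(),o)
f=o["ee_pos"]+.1275*o["tcp_rot"][:,2]; a=-o["tcp_rot"][:,2]; print("foot pred",f)
ims=[]
for n in("side","top"):
    c=cams.camera(n); c0=dict(np.load(n[0]+"0.npz")); np.savez(n[0]+"2.npz",**{k:c[k] for k in("frame","depth","K","R","t")})
    m=proj(c,M); q=proj(c,f); print(n,"mouth px",m,"foot px",q,"f",c["K"][0,0])
    # rod mask by difference with the start picture (same camera)
    df=cv2.absdiff(c["frame"],c0["frame"]).max(2).astype(float)
    for s in np.arange(.012,.07,.008):
        p=proj(c,f+a*s); d=proj(c,f+a*(s+.01))-p; d/=np.linalg.norm(d); e=np.array([-d[1],d[0]])
        w=np.arange(-8,8.01,.25); xy=(p+w[:,None]*e).astype(np.float32)
        pr=cv2.remap(df.astype(np.float32),xy[None,:,0],xy[None,:,1],cv2.INTER_LINEAR)[0]
        k=pr>max(12,pr.max()*.4); print("  s",round(s,3),"ctr",(w[k].mean().round(2) if k.any() else None),"wid",k.sum()*.25,"e",e.round(2))
    u0,v0=(m-[40,45]).astype(int)
    ims.append(cv2.resize(c["frame"][v0:v0+90,u0:u0+80],None,fx=5,fy=5,interpolation=cv2.INTER_CUBIC)); print("crop",u0,v0)
cv2.imwrite("pics/c2.png",np.hstack(ims))
E
```

```text
6.0 [0.46509888 0.00465513 0.25988898] [-0.89296335 -0.7333535  -1.7892956 ]
rel [0.1, -0.09, -0.05] [0.003, 0.001, -0.003]
foot pred [ 0.52567421 -0.01467576  0.14937564]
side mouth px [262.02092514 161.45101641] foot px [259.67713133 159.73187275] f 491.8060060141886
  s 0.012 ctr 0.25 wid 4.25 e [ 0.74 -0.67]
  s 0.02 ctr 0.25 wid 4.25 e [ 0.74 -0.67]
  s 0.028 ctr -0.12 wid 3.5 e [ 0.74 -0.67]
  s 0.036 ctr 1.88 wid 2.5 e [ 0.74 -0.67]
  s 0.044 ctr 1.88 wid 2.5 e [ 0.74 -0.67]
  s 0.052 ctr 1.88 wid 2.5 e [ 0.74 -0.67]
  s 0.06 ctr 1.75 wid 2.25 e [ 0.74 -0.67]
  s 0.068 ctr 1.11 wid 3.5 e [ 0.74 -0.67]
crop 222 116
top mouth px [232.66433498 161.51618645] foot px [232.04350317 163.94989884] f 373.5426906448448
  s 0.012 ctr 0.88 wid 5.5 e [-0.88 -0.48]
  s 0.02 ctr 0.62 wid 5.5 e [-0.88 -0.48]
  s 0.028 ctr 0.62 wid 5.5 e [-0.88 -0.48]
  s 0.036 ctr 0.75 wid 5.75 e [-0.88 -0.48]
  s 0.044 ctr 0.75 wid 5.75 e [-0.88 -0.48]
  s 0.052 ctr 0.75 wid 5.75 e [-0.88 -0.48]
  s 0.06 ctr 0.5 wid 5.75 e [-0.88 -0.48]
  s 0.068 ctr 0.75 wid 5.75 e [-0.88 -0.48]
crop 192 116
```

View pics/c2.png

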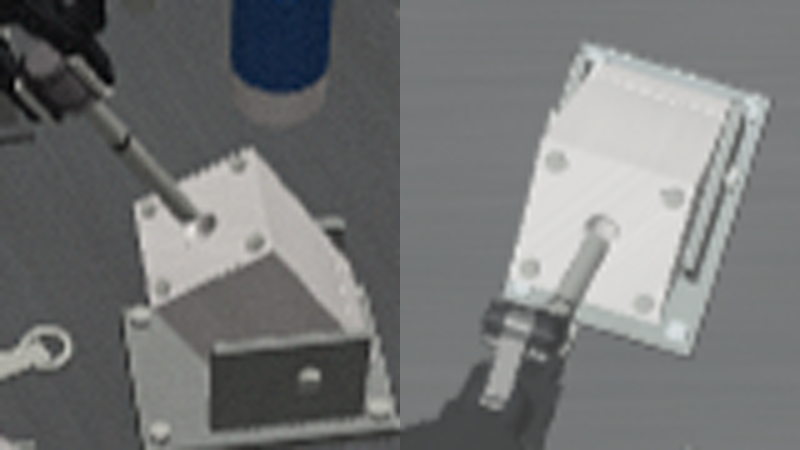

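```bash
cat > lat.py <<'E'
from h import *
def lat(o,C,mp,ctr):
    R=o["tcp_rot"]; f=o["ee_pos"]+.1275*R[:,2]; a=-R[:,2]; A=[];b=[]
    for n in mp:
        c=C[n]; q=proj(c,f); d=proj(c,f+a*.01)-q; d/=np.linalg.norm(d); e=np.array([-d[1],d[0]])
        A.append([e@(proj(c,f+R[:,i]*.001)-q) for i in(0,1)]); b.append(e@(np.array(mp[n])-q)-ctr[n])
    print("lateral mm tool x,y",np.linalg.solve(A,b).round(2),"px resid",np.round(b,2),"J",np.round(A,2).tolist())
E
python3 - <<'E'
from lat import *
o=bot.get_obs(); C={n:dict(np.load(n[0]+"2.npz")) for n in("side","top")}
lat(o,C,{"side":(262.3,161.8),"top":(232,161.5)},{"side":.25,"top":.7})
lat(o,C,{"side":(262.25,161.0),"top":(232.4,161.6)},{"side":.25,"top":.7})
lat(o,C,{"side":(262.3,161.8),"top":(232,161.5)},{"side":-.1,"top":.7})
o["ee_pos"]
E
```

```text
lateral mm tool x,y [-0.33 -0.89] px resid [0.02 0.34] J [[0.34, -0.15], [0.09, -0.41]]
lateral mm tool x,y [1.76 0.54] px resid [ 0.52 -0.06] J [[0.34, -0.15], [0.09, -0.41]]
lateral mm tool x,y [ 0.81 -0.64] px resid [0.37 0.34] J [[0.34, -0.15], [0.09, -0.41]]
```

Request:
step_arm(
  steps=[
    [[1,0.08,-0.05,0.3,0,0,0],[1,0.08,-0.05,0.7,0,0,0],[1,0.08,-0.05,1.1,0,0,0],[1,0.08,-0.05,1.4,0,0,0],[1,0.08,-0.05,1.4,0,0,0]],
  ],
)

```text
t: 6.72
ee_pos: [0.4726, 0.003, 0.2489]
tcp_rot: [[0.826, -0.302, 0.476], [-0.262, -0.953, -0.151], [0.5, 0.0, -0.866]]
ft_force: [-0.2, 0.0, -0.6]
grip_width: 0.269
```

```bash
python3 - <<'E'
from h import *
o=bot.get_obs();R=o["tcp_rot"];print(o["t"],o["ee_pos"],"F tool",(R.T@o["ft_force"]).round(2),"T",(R.T@o["ft_torque"]).round(2),o["grip_width"]*8.54)
M=np.array([.5325,-.0155,.140]); print("foot in housing", ((o["ee_pos"]+.1275*R[:,2]-M)@tilt()*1000).round(2))
E
```

```text
6.725 [0.4726477  0.00301082 0.24894805] F tool [-0.42  0.05  0.4 ] T [-0.   -0.37  0.03] 2.299938265761588
foot in housing [0.2  0.48 1.82]
```

Request:
step_arm(
  steps=[
    [[1,0,0,0.2,0,0,0],[1,0,0,0.5,0,0,0],[1,0,0,0.8,0,0,0],[1,0,0,1.0,0,0,0],[1,0,0,1.0,0,0,0]],
  ],
)

```text
t: 7.35
ee_pos: [0.4775, 0.0015, 0.2404]
tcp_rot: [[0.826, -0.302, 0.477], [-0.262, -0.953, -0.151], [0.5, 0.0, -0.866]]
ft_force: [-0.4, 0.9, -1.8]
grip_width: 0.264
```

```bash
python3 - <<'E'
from h import *
o=bot.get_obs();R=o["tcp_rot"];print(o["t"],o["ee_pos"],"F tool",(R.T@o["ft_force"]).round(2),"T",(R.T@o["ft_torque"]).round(2),o["grip_width"]*8.54)
M=np.array([.5325,-.0155,.140]); print("foot in housing", ((o["ee_pos"]+.1275*R[:,2]-M)@tilt()*1000).round(2))
E
```

```text
7.35 [0.47747012 0.00151392 0.24040538] F tool [-1.51 -0.77  1.21] T [ 0.03 -0.55 -0.  ] 2.2536934430720046
foot in housing [ 0.33  0.45 11.75]
```

Request:
step_arm(
  steps=[
    [[1,-0.03,0,0.5,0,0,0],[1,-0.03,0,1.0,0,0,0],[1,-0.03,0,1.5,0,0,0],[1,-0.03,0,2.0,0,0,0],[1,-0.03,0,2.0,0,0,0]],
  ],
)

```text
t: 7.98
ee_pos: [0.4868, -0.0015, 0.2227]
tcp_rot: [[0.826, -0.302, 0.476], [-0.262, -0.953, -0.151], [0.5, 0.0, -0.866]]
ft_force: [0.3, 0.1, -0.4]
grip_width: 0.274
```

```bash
cat > st.py <<'E'
from h import *
o=bot.get_obs();R=o["tcp_rot"];print(o["t"],o["ee_pos"],"F tool",(R.T@o["ft_force"]).round(2),"T",(R.T@o["ft_torque"]).round(2),o["grip_width"]*8.54)
M=np.array([.5325,-.0155,.140]); print("foot in housing", ((o["ee_pos"]+.1275*R[:,2]-M)@tilt()*1000).round(2))
E
python3 st.py
```

```text
7.975 [ 0.4867868  -0.00151093  0.22267922] F tool [-0.01 -0.22  0.46] T [ 0.01 -0.39  0.03] 2.3361384598721044
foot in housing [-0.1   0.58 32.  ]
```

Going in freely (32 mm). Continuing.

Request:
step_arm(
  steps=[
    [[1,0,0,0.5,0,0,0],[1,0,0,1.0,0,0,0],[1,0,0,1.5,0,0,0],[1,0,0,2.0,0,0,0],[1,0,0,2.3,0,0,0]],
  ],
)

```text
t: 8.6
ee_pos: [0.4979, -0.005, 0.2029]
tcp_rot: [[0.825, -0.302, 0.477], [-0.262, -0.953, -0.151], [0.5, 0.0, -0.866]]
ft_force: [0.3, -0.4, -0.7]
grip_width: 0.27
```

```bash
python3 st.py
```

```text
8.6 [ 0.49786997 -0.00495797  0.20287401] F tool [-0.01  0.27  0.76] T [ 0.04 -0.36 -0.02] 2.303117729431245
foot in housing [ 0.1   0.52 54.95]
```

Request:
step_arm(
  steps=[
    [[1,0,0,0.2,0,0,0],[1,0,0,0.4,0,0,0],[1,0,0,0.6,0,0,0],[1,0,0,0.8,0,0,0],[1,0,0,0.8,0,0,0]],
  ],
)

```text
t: 9.22
ee_pos: [0.5015, -0.006, 0.1968]
tcp_rot: [[0.825, -0.302, 0.478], [-0.262, -0.953, -0.151], [0.501, -0.0, -0.865]]
ft_force: [-7.3, 2.9, 10.8]
grip_width: 0.268
```

```bash
python3 st.py
```

```text
9.225 [ 0.50150609 -0.00599354  0.19684304] F tool [ -1.35  -0.56 -13.31] T [ 0.09 -0.7   0.03] 2.2926301958150113
foot in housing [ 0.51  0.38 62.06]
```

Request:
step_arm(
  steps=[
    [[1,-0.03,0.03,-0.3,0,0,0],[1,-0.04,0.03,-0.3,0,0,0],[1,-0.04,0.03,-0.1,0,0,0],[1,-0.04,0.03,0.0,0,0,0],[1,-0.04,0.03,0.1,0,0,0]],
  ],
)

```text
t: 9.85
ee_pos: [0.5015, -0.0063, 0.1963]
tcp_rot: [[0.824, -0.302, 0.478], [-0.262, -0.953, -0.151], [0.502, -0.0, -0.865]]
ft_force: [-22.1, 6.8, 33.9]
grip_width: 0.267
```

```bash
python3 st.py
```

```text
9.85 [ 0.50153053 -0.00628339  0.19626155] F tool [ -2.94   0.17 -40.92] T [ 0.03 -1.17 -0.01] 2.281634535682164
foot in housing [ 0.41  0.63 62.62]
```

Request:
step_arm(
  steps=[
    [[1,0,0,-0.1,0,0,0],[1,0,0,-0.15,0,0,0],[1.5,0,0,-0.15,0,0,0],[2.6,0,0,-0.15,0,0,0],[3.2,0,0,-0.15,0,0,0]],
  ],
)

```text
t: 10.48
ee_pos: [0.5011, -0.0062, 0.1964]
tcp_rot: [[0.825, -0.302, 0.477], [-0.262, -0.953, -0.151], [0.5, -0.0, -0.866]]
ft_force: [0.5, -0.0, -0.8]
grip_width: 0.373
```

Request:
step_arm(
  steps=[
    [[4,0,0,0,0,0,0],[5,0,0,0,0,0,0],[6,0,0,0,0,0,0],[6,0,0,0,0,0,0],[6,0,0,0,0,0,0]],
  ],
)

```text
t: 11.1
ee_pos: [0.5009, -0.0062, 0.1966]
tcp_rot: [[0.825, -0.302, 0.477], [-0.262, -0.953, -0.151], [0.5, 0.0, -0.866]]
ft_force: [0.9, 0.7, -1.2]
grip_width: 0.705
```

```bash
python3 st.py
```

```text
11.1 [ 0.50089265 -0.00620978  0.19655046] F tool [-0.04 -0.9   1.36] T [ 0.01 -0.26 -0.02] 6.02172044329889
foot in housing [-0.2   0.8  62.06]
```

Request:
step_arm(
  steps=[
    [[6,0,0,-2,0,0,0],[6,0,0,-5,0,0,0],[6,0,0,-9,0,0,0],[6,0,0,-13,0,0,0],[6,0,0,-16,0,0,0]],
  ],
)

```text
t: 11.72
ee_pos: [0.4239, 0.0182, 0.3366]
tcp_rot: [[0.825, -0.302, 0.478], [-0.262, -0.953, -0.151], [0.501, -0.001, -0.865]]
ft_force: [0.0, -1.5, -0.3]
grip_width: 0.703
```

```bash
python3 - <<'E'
from st import *
ims=[]
for n in("side","top"):
    c=cams.camera(n); np.savez(n[0]+"3.npz",**{k:c[k] for k in("frame","depth","K","R","t")})
    m=proj(c,M); g=proj(c,M+NB*(.151-.0625)); rg=proj(c,M+NB*.0145); print(n,"mouth",m,"pred grip top",g,"ring",rg)
    u0,v0=(m-[40,55]).astype(int); print("crop",u0,v0)
    ims.append(cv2.resize(c["frame"][v0:v0+90,u0:u0+80],None,fx=5,fy=5,interpolation=cv2.INTER_CUBIC))
    W=cloud(c); L=(W-M)@np.c_[tilt()[:,0],tilt()[:,1],NB]; k=(np.hypot(L[...,0],L[...,1])<.016)&(L[...,2]>.035); P=L[k]; print("grip top along n",np.percentile(P[:,2],95),np.median(P,0),len(P))
cv2.imwrite("pics/c3.png",np.hstack(ims))
E
```

```text
11.725 [0.42393229 0.01823607 0.33657581] F tool [0.3  1.46 0.51] T [ 0.04 -0.25 -0.02] 6.0018565582812835
foot in housing [ 2.000e-02  3.800e-01 -9.958e+01]
side mouth [262.02092514 161.45101641] pred grip top [245.67178435 143.48618478] ring [259.44772126 158.6235177 ]
crop 222 106
grip top along n 0.3231206207700276 [-0.00049531  0.00887232  0.08800555] 233
top mouth [232.66433498 161.51618645] pred grip top [224.23130157 176.89907743] ring [231.38483343 163.85015478]
crop 192 106
grip top along n 0.5622446803840958 [ 0.0013685  -0.00108796  0.56067596] 607
```

View pics/c3.png

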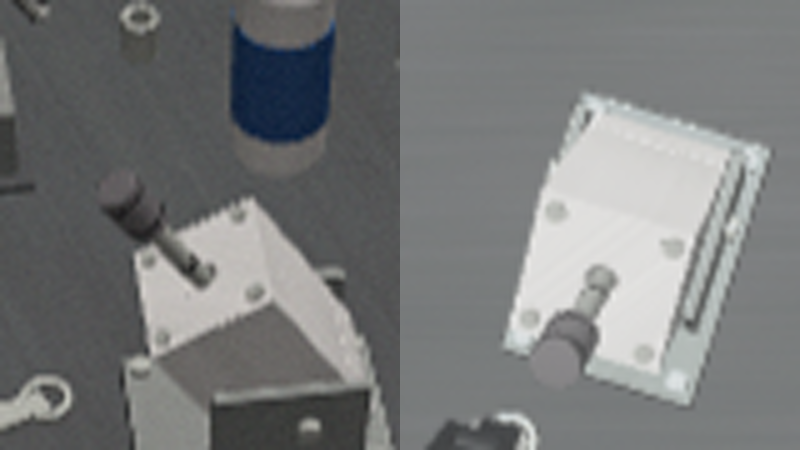

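Picture: the rod is seated. In the side crop the black ring shows above the mouth at about (190,262), with the mouth at (203,275). The grip top sits at its predicted pixel, about 62 mm deep. So the bore is shallow and the slim plunger is the one to press.

```bash
python3 - <<'E'
from h import *
rel([.421,-.220,.20],vert(AZ))
E
```

```text
rel [-1.06, 22.9, 15.3] [-0.002, -0.529, -0.003]
```

Request:
step_arm(
  steps=[
    [[0,-0.3,5,0,0,-0.11,0],[0,-0.6,10,2,0,-0.22,0],[0,-0.8,15,6,0,-0.33,0],[0,-1,19,10,0,-0.43,0],[0,-1.06,22.9,14,0,-0.529,0]],
  ],
)

```text
t: 12.45
ee_pos: [0.4129, -0.2211, 0.2062]
tcp_rot: [[0.953, -0.304, -0.008], [-0.304, -0.953, 0.003], [-0.009, -0.0, -1.0]]
ft_force: [2.0, -0.0, 0.8]
grip_width: 0.001
```

```bash
python3 - <<'E'
from h import *
rel([.421,-.220,.125],vert(AZ))
E
```

```text
rel [0.81, -0.35, 8.12] [-0.0, 0.009, -0.005]
```

Request:
step_arm(
  steps=[
    [[0,0.5,-0.2,3,0,0,0],[0,0.5,-0.2,6,0,0,0],[0,0.5,-0.2,8,0,0,0],[0,0.5,-0.2,8,0,0,0],[0,0.5,-0.2,8,0,0,0]],
  ],
)

```text
t: 13.08
ee_pos: [0.4185, -0.2184, 0.1285]
tcp_rot: [[0.953, -0.302, -0.005], [-0.302, -0.953, 0.001], [-0.005, 0.0, -1.0]]
ft_force: [0.3, 0.2, -0.2]
grip_width: 0.0
```

```bash
python3 - <<'E'
from h import *
o=bot.get_obs(); print(o["t"],o["ee_pos"]); rel([.421,-.220,.092],vert(AZ))
c=cams.camera("side"); ims=[]
for n in("side","top"):
    c=cams.camera(n); u0,v0=(proj(c,[.421,-.22,.08])-[40,45]).astype(int)
    print(n,u0,v0,"tip px",proj(c,o["ee_pos"]-[0,0,.011]),"plunger px",proj(c,[.421,-.22,.077]))
    ims.append(cv2.resize(c["frame"][v0:v0+90,u0:u0+80],None,fx=5,fy=5,interpolation=cv2.INTER_CUBIC))
cv2.imwrite("pics/c4.png",np.hstack(ims))
E
```

```text
13.075 [ 0.41849423 -0.21840985  0.12849107]
rel [0.31, 0.08, 3.65] [0.0, 0.005, -0.004]
side 216 200 tip px [255.64732496 237.38703138] plunger px [256.72831522 246.24022395]
top 274 162 tip px [316.02761599 209.13496555] plunger px [314.15486657 207.86085954]
```

View pics/c4.png

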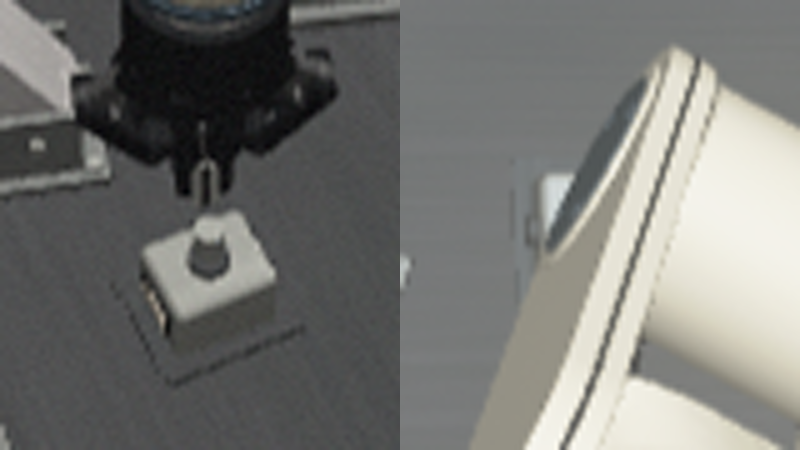

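The side view shows the closed fingers at (205,190), right above the slim plunger at (208,228). Pressing it.

Request:
step_arm(
  steps=[
    [[0,0.3,0.1,2,0,0,0],[0,0.3,0.1,3.6,0,0,0],[0,0.3,0.1,4.3,0,0,0],[0,0.3,0.1,4.8,0,0,0],[0,0.3,0.1,5.2,0,0,0]],
  ],
)

```text
t: 13.85
ee_pos: [0.4205, -0.2198, 0.0767]
tcp_rot: [[0.953, -0.302, -0.005], [-0.302, -0.953, 0.002], [-0.005, -0.0, -1.0]]
ft_force: [-2.3, 1.2, 6.9]
grip_width: 0.002
```

```bash
python3 - <<'E'
from h import *
o=bot.get_obs(); print(o["t"],o["ee_pos"],o["ft_force"],o["ft_torque"])
E
```

```text
13.85 [ 0.42051521 -0.21981379  0.07670369] [-2.28513452  1.20215293  6.92488915] [ 0.28307393  0.35082993 -0.03020642]
```

6.9 N at about 11 mm, near the stop. Pressing in small steps until the force jumps.

Request:
step_arm(
  steps=[
    [[0,0,0,0.1,0,0,0],[0,0,0,0.15,0,0,0],[0,0,0,0.2,0,0,0],[0,0,0,0.25,0,0,0],[0,0,0,0.25,0,0,0]],
  ],
)

```text
t: 14.48
ee_pos: [0.4206, -0.2199, 0.0758]
tcp_rot: [[0.953, -0.302, -0.005], [-0.302, -0.953, 0.001], [-0.005, 0.0, -1.0]]
ft_force: [-5.7, 3.2, 24.7]
grip_width: -0.0
```

```bash
python3 - <<'E'
from h import *
o=bot.get_obs(); print(o["t"],o["ee_pos"],o["ft_force"],o["ft_torque"])
E
```

```text
14.475 [ 0.42062057 -0.21988401  0.07575936] [-5.6720016   3.22517687 24.67476457] [0.6630069  1.08112816 0.03506085]
```

24.7 N with the tip at 0.065 m: the plunger is at its stop. Releasing upward.

Request:
step_arm(
  steps=[
    [[0,0,0,-1,0,0,0],[0,0,0,-4,0,0,0],[0,0,0,-8,0,0,0],[0,0,0,-12,0,0,0],[0,0,0,-12,0,0,0]],
  ],
)

```text
t: 15.1
ee_pos: [0.4231, -0.2211, 0.197]
tcp_rot: [[0.953, -0.302, 0.001], [-0.302, -0.953, -0.002], [0.002, 0.001, -1.0]]
ft_force: [0.1, -0.1, -0.7]
grip_width: 0.001
```

```bash
python3 - <<'E'
from h import *
o=bot.get_obs(); print(o["t"],o["ee_pos"],o["ft_force"])
c=cams.camera("side"); cv2.imwrite("pics/c5.png",cv2.resize(c["frame"][90:290,150:400],(750,600),interpolation=cv2.INTER_CUBIC))
W=cloud(c)
for xy in((.42,-.22),(.6195,-.293)):
    P=W[(np.hypot(W[...,0]-xy[0],W[...,1]-xy[1])<.03)&(W[...,2]>.06)&(W[...,2]<.1)]; print(np.median(P,0),P[:,2].max())
E
```

```text
15.1 [ 0.42312672 -0.22114297  0.19701168] [ 0.13687773 -0.08500879 -0.71936786]
[ 0.42172796 -0.22322994  0.07495137] 0.07959330570099214
[ 0.61982218 -0.29602383  0.07596886] 0.08211475861395653
```

View pics/c5.png

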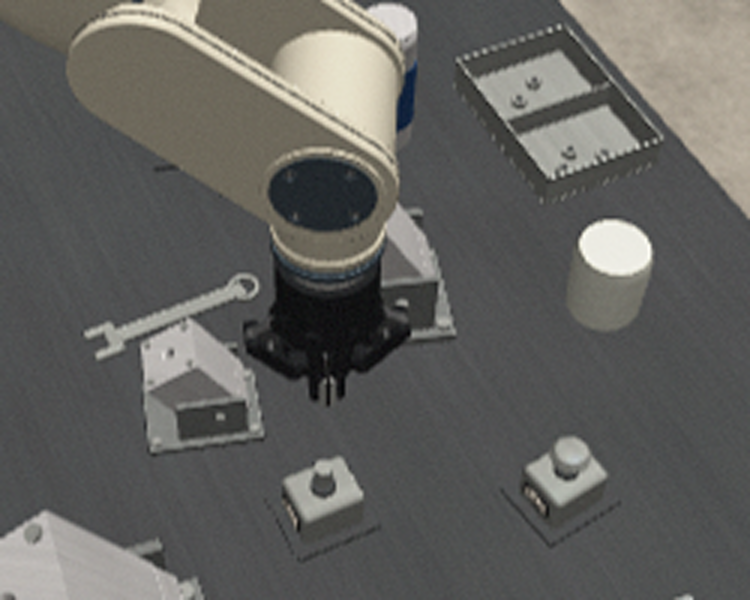

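Both plungers are up again at (322,475) and (572,455), the fingers are clear of everything, and nothing else has moved. Handing in.

```bash
python3 -c "
from rig import *
print(job_done())"
```

```text
the job is handed in; nothing more can be done
None
```

I lowered the rod into the middle-sized housing's bore until it stopped, about 62 mm deep, and let it go. The black ring still showed above the mouth, so I pressed the slim plunger, released it, and handed the job in at about 15 s of the 51 s allowed.

- **Rod:** It met a hard stop twice at the same depth: 13 N the first time, then 41 N along the rod axis on the repeat push. That repeat push was firmer than I intended. After letting go, the top of the grip sat where a 62 mm depth predicts.
- **Plunger:** The force rose to 25 N with the fingertips about 12 mm below the plunger's start height, so it was at its stop. The broad plunger was never touched.
- **Final picture:** Both plungers were up again, the robot was touching nothing, and the bystanders in view were in place. The arm hid the seated rod in that picture, so it was last seen right after I let it go, before the press. The socket and screwdriver were out of the crop, and most of the can was hidden, so I did not recheck those three.
- **Disagreements:** The two cameras differed by 3 to 5 mm in y. I used the averages, and the rod went in with almost no side force.

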